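# Put the spice jar back and latch the rack's keeper bar

### The job

Stand the white-capped spice jar that was left on the worktop upright in the empty place of the spice rack, marked by the blue dot, while the rack's keeper bar is still open. Then swing the keeper bar up and shut in front of the jars until it clicks into its catch and stays fully closed by itself. Do not ram the rack or the bar, and leave the other two jars standing in their places.

Things in the scene. Friction and masses are not known exactly. Their poses are not given: they have to be found in the camera images.
- white_jar: the loose glass spice jar with white cap, 46 mm diameter, 109 mm tall, about 0.11 kg; origin at the centre of its underside, z up along the jar. At the start it stands upright on the worktop to the right of the rack.
- yellow_jar: spice jar with yellow cap, 44 mm diameter, 100 mm tall, loose, stands in one bay of the rack; origin at the centre of its underside.
- dark_jar: spice jar with dark brown cap, 41 mm diameter, 104 mm tall, loose, stands in another bay of the rack; origin at the centre of its underside.
- place_mark: flat blue dot, 38 mm, stuck on the floor of the one empty bay; its origin, at floor height, is where the centre of the jar's underside belongs.
- rack: fixed pale wooden spice rack, 304 mm wide (y), x from -78 to +57 mm; origin on the worktop under its middle, -x is its open front (toward the robot), z up. Floor 10 mm above the worktop. Three bays at y = -80, 0, +80 mm, centres at x = -20 mm, parted by 5 mm dividers, 28 mm high. End cheeks at y = +-147 mm, 10 mm thick: 80 mm high from x = -78 mm, 152 mm high from x = -12 mm.
- overhang_edge (a point): middle of the top of the steel fence on the rack's fixed upper tier, at rack x = -6, z = 202 mm. The tier overhangs the bays from x = -14 mm backward, underside 142 mm high, with small jars up to 0.25 m high fixed on it. So over a bay the tool must lean 30 to 45 degrees, fingers pointing forward and down; lower the jar in front of the tier (its centre at x = -52 mm), then slide it back.
- bay_stop (a point): middle of the face of the rear stop behind the bays, at rack x = +4 mm; the stop runs along y and is 60 mm high. The white-capped jar touching it has its centre at x = -19 mm.
- keeper_pivot (a point): middle of the keeper bar's pivot line, which runs along rack y at rack x = -57, z = 20 mm. The keeper is a U-shaped steel bail; its cross bar (8 mm rod, 268 mm long) is 65 mm from the pivot line. At keeper angle a the cross bar is at rack x = -57 - 65 sin(a), z = 20 + 65 cos(a) mm.
- catch (a point): spring ball in the right cheek (rack -y), the catch. As the keeper closes from about 0.32 to 0.15 rad its arm rides over this ball, which takes some 12 to 20 N at the cross bar; once past, the bar drops in behind it and stays.
- keeper (a joint): angle of the keeper bar, rad: 0 fully closed (arms upright, against a hard stop), grows as it opens forward and down, to 1.25. Open by 0.8 or more it stays where it is left; nearer shut a weak spring pushes it open again unless it is latched. Latched it reads under 0.05.
- keeper_mid (a point): middle of the keeper's cross bar, on its centre line, inside a black rubber sleeve 13 mm in diameter and 70 mm long: the place to push. The cross bar runs along rack y.
Things that resemble listed ones, but are neither listed nor needed, are in the scene too. There is more than one size of the yellow_jar; the one meant has the size given above.

How it is judged (in metres and radians):
On the way, in this order (a step that is already met when the one before it is completed fails the run):
1. the white-capped jar stands in the empty bay, let go, with the keeper bar still open (horizontal distance between white_jar and place_mark below 0.022 m and z of white_jar in the frame of rack between 0.006 and 0.014 m and angle between white_jar's own z axis and vertical below 0.1 rad and linear speed of white_jar below 0.03 m/s and value of joint keeper above 0.5 rad and contact force between the fingers and white_jar below 0.1 N), for 0.2 s.
2. the keeper bar is latched shut (value of joint keeper below 0.07 rad), for 0.2 s.
At the end, for the whole second after the job is handed in: The white-capped jar stands upright (within 0.1 rad) on the rack floor within 22 mm of the blue dot's centre, at rest; the keeper bar is latched, under 0.07 rad, with nothing holding it; the other two jars stand upright within 25 mm of where they were (horizontal distance between white_jar and place_mark below 0.022 m and z of white_jar in the frame of rack between 0.006 and 0.014 m and angle between each of white_jar, yellow_jar, dark_jar's own z axis and vertical below 0.1 rad and linear speed of white_jar below 0.03 m/s and value of joint keeper below 0.07 rad and distance of each of yellow_jar, dark_jar from where it was at the start of the episode below 0.025 m); the robot touches nothing.
It fails at once if the rack or its keeper bar is pressed by the fingers with more than 50 N (contact force between the fingers and rack above 50 N).
It fails at once if another jar is knocked over (angle between any of yellow_jar, dark_jar's own z axis and vertical above 0.6 rad).
It also fails if it takes over 58 s, if anything falls off the work surface, if the arm or the gripper's body presses on something with over 40 N, if the wrist force passes 120 N, or if a joint passes its speed limit or range.

### The arm

A 6-joint arm with a two-finger parallel gripper is mounted at the origin on a cart in front of the work surface, level with it; the furniture and walls round the work are solid. World frame = base frame: x ahead of the robot, y to its left, z up, the work surface at z = 0. Lengths are in m, angles in degrees, forces in N, time in s.
With the tool pointing down it reaches from about 0.225 to 0.725 m from the base axis. Payload 3.1 kg.
Tool frame: the origin (TCP) lies on the front face of the gripper's body, between the roots of the fingers; the fingertips stand 73 mm ahead of it and the grasp point (between the pads) lies 54 mm ahead of it; z points along the fingers, y is the line along which they close (so a half turn about z gives the same grasp; the last joint's range is limited). The gripper opens to 85 mm and grips with 20 to 120 N. Pads are 22 mm wide; open, the fingers measure 114 mm over their backs; the gripper's body (76 mm by 85 mm) begins 54 mm behind the grasp point. The pads swing forward as they close: fully open they stand 13 mm farther back than shut.
Start: joints at [-74.874, 2.75, 5.684, 92.934, 0, 82.678], TCP at [0.2, -0.485, 0.304] pointing down, gripper open.
Joint ranges: [-166.93, 166.93], [-56.73, 111.36], [-69.38, 81.34], [-121.58, 131.49], [-85.45, 84.26], [-180, 180]. Speed limits (degrees/s): [159.86, 159.86, 180, 180, 180, 180].

### API

Orientations are given as a 3x3 rotation matrix whose columns are the frame's x, y, z axes.
In Python, from station import manip gives the robot as it stands.
- The arm moves only by the tool jog_arm, never from a script. Its argument "plan" is one flat list of numbers, 7 for each row, row after row: the opening, from -1 (shut) to 1 (fully open), then the shift along the world's x, y, z scaled (see below), then the turn, a rotation vector about the world's x, y, z scaled (see below). A call has 1 to 8 rows; each row shifts and turns the commanded pose from where the row before left it; what a row does not reach is not made up. The controller multiplies each number of a shift by 10 cm and each number of a turn by 1.5 rad. A row lasts 1/10 s, in which the tool goes at most 50 mm and 8.59 degrees, less where a joint would pass 70% of its speed; a pose out of reach is approached as far as the arm can. A call with a number of a shift or a turn outside -1 to 1 is refused whole. A call with a gripper value outside its range is refused whole. The fingers move at their own pace and stop on an object; "newtons" is the grip in N (left out, the last holds). Time passes only in rows, so rows that do not move let the fingers close. It gives the time, the measured TCP pose, the force, the opening and the grip force at its end, in the units of the state.
- manip.sense(): the state, without advancing time (a new reading comes with each control period).
- manip.snapshot(name): name is "scene" or "side" or "wrist"; returns a dict with "frame" (400x640x3 uint8, red, green, blue), "z_map" (400x640 float32, m along the optical axis (not along the pixel's ray), 0 where there is no reading), "camera_matrix" (3x3 intrinsics, pixels), "view" (4x4, takes a point from world to camera coordinates); the wrist camera has in their place "T_tool_cam" (4x4, takes a point from camera to tool coordinates, whose origin is the TCP and whose axes are the flange's). Camera axes: x right, y down, z forward; pixel columns grow to the right and rows downward; lengths in m; the calibration is good to about 2 mm. A picture is of the moment at which its call begins: read the wrist's pose just before it.
- manip.close_job(): hands the job in; it is judged then, once.
The state is a dict: "clock": time; "qpos": joint angles; "joint_vel": joint speeds; "tau": joint torques, N m; "eef_pos": TCP position; "tcp_rot": TCP orientation; "wrist_force": force on the tool from outside, world axes, zero at the start; "torque": the same for the moment, N m; "width": finger opening in m; "grip_force": force on a finger pad.
Only numpy, scipy, OpenCV 4.12 (cv2) and the standard library are available. Lean on these libraries where they do the work, as an engineer would, in place of code of your own. Each camera call takes 0.05 s, during which the arm holds its last target. There are 200 camera calls.

## Working session

There is one attempt and no reset: what is moved stays moved. The work goes in short steps, Python scripts to look and compute and a tool call to move; the robot and the scene stay as the last step left them, time stands still between calls to the robot, and variables do not carry over. Pictures are saved under pics/ and viewed, at most 10 in all, crops included, and the job is handed in when it is done.

Besides the shell and the picture viewer there is one more tool, called after "Emit:" as name(argument=value, ...), one argument or row to a line, values as JSON. jog_arm: Moves the arm, as the interface text tells. Its arguments: {"type":"object","properties":{"plan":{"type":"array"},"newtons":{"type":"number"}},"required":["plan"]}

```bash
mkdir -p pics; cat > h.py <<'E'
import numpy as np, cv2
from station import manip
def snap(n):
    s=manip.sense(); d=manip.snapshot(n)
    if 'view' in d: T=np.linalg.inv(d['view'])
    else:
        W=np.eye(4);W[:3,:3]=s['tcp_rot'];W[:3,3]=s['eef_pos'];T=W@d['T_tool_cam']
    d['T']=T
    return d
def cloud(d):
    z=d['z_map'];K=d['camera_matrix'];v,u=np.indices(z.shape)
    p=np.stack([(u-K[0,2])*z/K[0,0],(v-K[1,2])*z/K[1,1],z],-1)
    return p@d['T'][:3,:3].T+d['T'][:3,3]
def save(d,n): cv2.imwrite('pics/'+n,d['frame'][:,:,::-1])
E
python3 - <<'E'
from h import *
for n in ['scene','side']:
    d=snap(n);save(d,n+'0.png');np.savez(n+'0.npz',**d);print(n,d['T'].round(3).tolist())
E
```

```text
scene [[-0.505, -0.517, 0.691, -0.366], [-0.863, 0.304, -0.403, 0.535], [-0.001, -0.8, -0.6, 0.948], [0.0, 0.0, 0.0, 1.0]]
side [[-0.969, -0.167, 0.18, 0.346], [-0.245, 0.644, -0.725, 0.789], [0.005, -0.747, -0.665, 0.885], [0.0, 0.0, 0.0, 1.0]]
```

View pics/scene0.png

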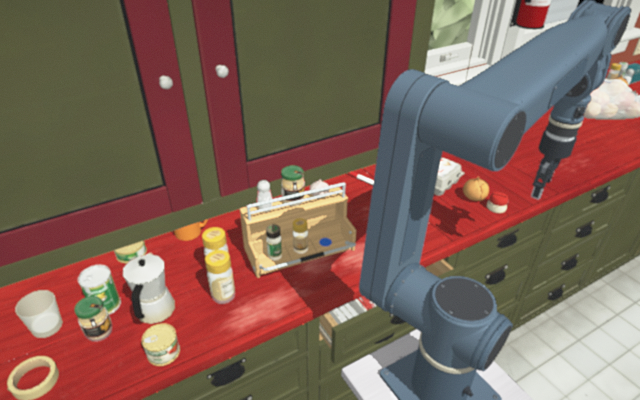

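View pics/side0.png

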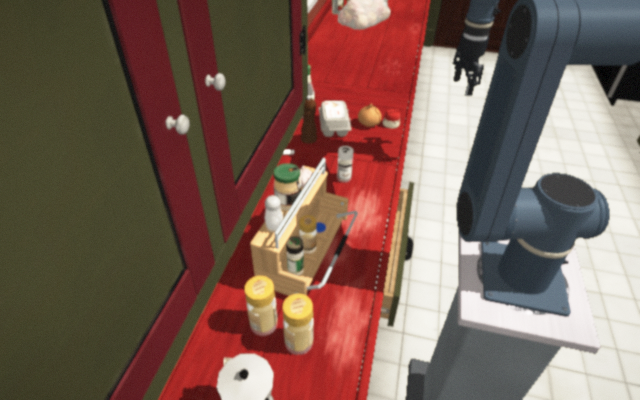

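The scene view shows the rack at about (300,225), with the dark jar at (273,240), the yellow jar at (300,235) and the blue dot at (326,242) in the right bay. The side view shows the white-capped jar at (345,163), the dot at (320,228) and the open keeper's black sleeve at about (340,243).

```bash
python3 - <<'E'
from h import *
for n,box in [('scene',(225,170,370,290)),('side',(240,130,380,310))]:
    d=dict(np.load(n+'0.npz'));P=cloud(d);f=d['frame'];hsv=cv2.cvtColor(f,cv2.COLOR_RGB2HSV)
    x0,y0,x1,y1=box;sub=np.zeros(f.shape[:2],bool);sub[y0:y1,x0:x1]=1
    m=sub&(hsv[...,0]>105)&(hsv[...,0]<130)&(hsv[...,1]>130)&(hsv[...,2]>60)
    k,l,st,ce=cv2.connectedComponentsWithStats(m.astype(np.uint8))
    for i in range(1,k):
        if st[i,4]>15:
            q=P[l==i];print(n,'blue',st[i],ce[i].round(1),np.median(q,0).round(4))
    # ray of biggest blob to z=.01
    # fence-height points
    m=sub&(abs(P[...,2]-.200)<.006)
    q=P[m];print('z~.2',len(q));
    k,l,st,ce=cv2.connectedComponentsWithStats(m.astype(np.uint8))
    for i in range(1,k):
        if st[i,4]>25:
            q=P[l==i];c=q[:,:2].mean(0);w=np.linalg.svd(q[:,:2]-c)[2][0];t=(q[:,:2]-c)@w
            print(st[i],q.mean(0).round(4),'yaw',np.degrees(np.arctan2(w[1],w[0])).round(2),t.min().round(3),t.max().round(3),((q[:,:2]-c)@[-w[1],w[0]]).std().round(4))
    m=sub&(f.max(2)<45)&(P[...,2]<.09)
    k,l,st,ce=cv2.connectedComponentsWithStats(m.astype(np.uint8))
    for i in range(1,k):
        if st[i,4]>25:
            q=P[l==i];c=q.mean(0);w=np.linalg.svd(q-c)[2][0]
            print('dark',st[i],np.median(q,0).round(4),np.degrees(np.arctan2(w[1],w[0])).round(1))
    cv2.imwrite('pics/c_%s.png'%n,cv2.resize(f[y0:y1,x0:x1,::-1],None,fx=3.3,fy=3.3,interpolation=cv2.INTER_CUBIC))
d=dict(np.load('side0.npz'));P=cloud(d)
# white jar
q=P[135:190,325:365].reshape(-1,3);q=q[q[:,2]>.03]
print('jar',len(q),q.max(0),q.min(0)); t=q[q[:,2]>q[:,2].max()-.006];print(t.mean(0),np.ptp(t,0))
E
```

```text
scene blue [320 239  11   7  58] [325.1 241.7] [ 0.5322 -0.0308  0.0098]
z~.2 645
[225 171  57  21 207] [0.6784 0.1245 0.1999] yaw 89.86 -0.09 0.086 0.0022
[247 183  99  26 414] [0.5621 0.0634 0.1995] yaw 79.44 -0.16 0.126 0.0099
dark [302 253  21   7  35] [0.4505 0.0617 0.0616] 81.1
side blue [317 223   8   9  53] [320.1 226.8] [ 0.5276 -0.0327  0.0119]
z~.2 705
[240 130  44  79 187] [ 0.679  -0.02    0.2001] yaw 90.01 -0.177 0.15 0.0006
[274 158  51  77 407] [0.565  0.0623 0.2008] yaw 81.1 -0.162 0.126 0.0149
[300 167   8   8  33] [ 0.5758 -0.0348  0.1983] yaw 50.01 -0.01 0.009 0.0039
[265 210  17  10  77] [0.5974 0.1382 0.2005] yaw 22.52 -0.019 0.018 0.0047
dark [336 236  10  19  62] [0.4525 0.0682 0.063 ] 82.9
jar 436 [0.5334014  0.7890671  0.88520431] [ 0.3458135  -0.29060928  0.03002782]
[0.3458135  0.7890671  0.88520431] [0. 0. 0.]
```

```bash
python3 -c "
import cv2
a=cv2.imread('pics/c_scene.png');b=cv2.imread('pics/c_side.png');print(a.shape,b.shape)
b=cv2.resize(b,None,fx=.66,fy=.66)
import numpy as np
a=cv2.resize(a,None,fx=.8,fy=.8)
H=max(a.shape[0],b.shape[0]);o=np.zeros((H,a.shape[1]+b.shape[1],3),np.uint8);o[:a.shape[0],:a.shape[1]]=a;o[:b.shape[0],a.shape[1]:]=b;print(o.shape);cv2.imwrite('pics/c.png',o)"
```

```text
(396, 478, 3) (594, 462, 3)
(392, 687, 3)
```

View pics/c.png

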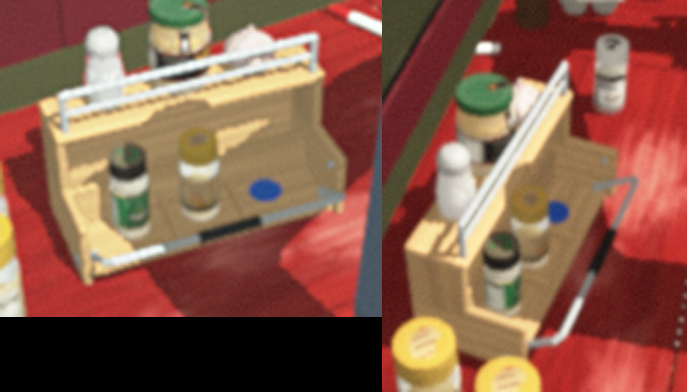

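The crops show the fence's end posts (about (62,100) and (318,45)), the blue dot alone in the right bay at (265,190), the dark jar left and the yellow jar in the middle bay. The white jar's cap is at (612,48) in the right crop.

```bash
python3 - <<'E'
from h import *
from scipy.optimize import least_squares
rng=[]
for n,box in [('scene',(225,170,370,290)),('side',(255,150,330,240))]:
    d=dict(np.load(n+'0.npz'));P=cloud(d);x0,y0,x1,y1=box
    q=P[y0:y1,x0:x1].reshape(-1,3); q=q[(abs(q[:,2]-.2)<.006)&(q[:,0]<.62)]
    # RANSAC line
    best=0;r=np.random.default_rng(0)
    for _ in range(500):
        a,b=q[r.choice(len(q),2,False),:2]
        if np.linalg.norm(a-b)<.1: continue
        w=(b-a)/np.linalg.norm(b-a);e=abs((q[:,:2]-a)@[-w[1],w[0]]);
        if (e<.005).sum()>best: best=(e<.005).sum();inl=e<.005
    vx,vy,cx,cy=cv2.fitLine(q[inl,:2].astype(np.float32),cv2.DIST_HUBER,0,.01,.01).ravel()
    w=np.array([vx,vy])*np.sign(vy);t=(q[inl,:2]-[cx,cy])@w
    print(n,best,len(q),'yaw',np.degrees(np.arctan2(w[1],w[0]))-90,'ends',(np.array([cx,cy])+w*t.min()).round(4),(np.array([cx,cy])+w*t.max()).round(4))
    # blue ray on z=.01
    u={'scene':(325.1,241.7),'side':(320.1,226.8)}[n]
    T=d['T'];ray=T[:3,:3]@np.linalg.inv(d['camera_matrix'])@[*u,1];print('dot',(T[:3,3]+ray*(.0105-T[2,3])/ray[2]).round(4))
d=dict(np.load('side0.npz'));P=cloud(d);hsv=cv2.cvtColor(d['frame'],cv2.COLOR_RGB2HSV)
sub=np.zeros(P.shape[:2],bool);sub[140:190,330:362]=1
ok=sub&(d['z_map']>0)&(P[...,2]>.02)&(P[...,2]<.15)
q=P[ok];print('jar',len(q),np.percentile(q[:,2],[50,90,99,100]).round(4))
for lo,hi in [(.102,.115),(.06,.1),(.02,.06)]:
    t=q[(q[:,2]>lo)&(q[:,2]<hi)];print(lo,len(t),t.mean(0).round(4),t.min(0).round(3),t.max(0).round(3))
m=sub&(hsv[...,1]<110);ys,xs=np.nonzero(m);print('pix',xs.min(),xs.max(),ys.min(),ys.max())
T=d['T']
for u in [(345.5,149)]:
    ray=T[:3,:3]@np.linalg.inv(d['camera_matrix'])@[*u,1];print('captop',(T[:3,3]+ray*(.109-T[2,3])/ray[2]).round(4))
print(manip.sense()['tcp_rot'],manip.sense()['clock'])
E
```

```text
scene 273 438 yaw -8.3491745 ends [ 0.5325 -0.0941] [0.574  0.1893]
dot [ 0.5318 -0.0303  0.0105]
side 306 514 yaw -8.11496 ends [ 0.5349 -0.0967] [0.5756 0.1885]
dot [ 0.5278 -0.0328  0.0105]
jar 447 [0.0773 0.1101 0.1124 0.1125]
0.102 125 [ 0.5079 -0.2654  0.109 ] [ 0.487 -0.291  0.102] [ 0.53  -0.242  0.113]
0.06 159 [ 0.5052 -0.2532  0.0801] [ 0.486 -0.276  0.061] [ 0.529 -0.243  0.1  ]
0.02 153 [ 0.5055 -0.2522  0.0396] [ 0.485 -0.27   0.02 ] [ 0.53  -0.244  0.06 ]
pix 337 353 145 181
captop [ 0.5087 -0.2739  0.109 ]
[[ 9.24224962e-01  3.81847970e-01 -5.89098164e-04]
 [ 3.81848326e-01 -9.24222513e-01  2.14526745e-03]
 [ 2.74708236e-04 -2.20765588e-03 -9.99997525e-01]] 0.1
```

```bash
cat >> h.py <<'E'
from scipy.spatial.transform import Rotation as Ro
YAW=np.radians(-8.2);RO=np.array([.560,.0459,0.])
ex=np.array([np.cos(YAW),np.sin(YAW),0]);ey=np.array([-np.sin(YAW),np.cos(YAW),0]);ez=np.array([0,0,1.])
def rk(x,y,z): return RO+x*ex+y*ey+z*ez
def torack(p): p=p-RO;return np.array([p@ex,p@ey,p[2]])
def Rt(lean):
    t=np.radians(lean);z=np.sin(t)*ex-np.cos(t)*ez;y=-ey;return np.stack([np.cross(y,z),y,z],1)
def need(grasp,lean,off=.054):
    s=manip.sense();R=Rt(lean);tcp=grasp-off*R[:,2]
    print('t',s['clock'],'shift units',((tcp-s['eef_pos'])*10).round(3),'turn units',(Ro.from_matrix(R@np.array(s['tcp_rot']).T).as_rotvec()/1.5).round(4),'q',np.round(s['qpos'],1),'F',np.round(s['wrist_force'],1),'w',s['width'],s['grip_force'])
E
python3 - <<'E'
from h import *
print(snap('wrist')['T_tool_cam'].round(3))
R=Rt(42);need(np.array([.5075,-.267,.068])-.12*R[:,2]+[0,0,.02],42)
E
```

```text
[[ 0.001 -0.962 -0.274  0.069]
 [ 1.     0.001  0.     0.   ]
 [ 0.    -0.274  0.962 -0.07 ]
 [ 0.     0.     0.     1.   ]]
t 0.15 shift units [ 1.919  2.345 -0.857] turn units [ 0.0601 -0.4905 -0.3408] q [-74.9   2.8   5.6  92.9  -0.   82.7] F [-0.4 -1.  -0.1] w 0.08563028279786193 0.0
```

Emit:
jog_arm(
  plan=[1, 0.24, 0.293, -0.107, 0.0075, -0.0613, -0.0426, 1, 0.24, 0.293, -0.107, 0.0075, -0.0613, -0.0426, 1, 0.24, 0.293, -0.107, 0.0075, -0.0613, -0.0426, 1, 0.24, 0.293, -0.107, 0.0075, -0.0613, -0.0426, 1, 0.24, 0.293, -0.107, 0.0075, -0.0613, -0.0426, 1, 0.24, 0.293, -0.107, 0.0075, -0.0613, -0.0426, 1, 0.24, 0.293, -0.107, 0.0075, -0.0613, -0.0426, 1, 0.24, 0.293, -0.107, 0.0075, -0.0613, -0.0426],
  newtons=35,
)

```text
clock: 0.95
eef_pos: [0.3929, -0.2499, 0.2177]
tcp_rot: [[0.733, -0.147, 0.664], [-0.11, -0.989, -0.098], [0.671, -0.001, -0.741]]
wrist_force: [-0.1, -1.0, 0.4]
width: 0.0853
grip_force: 0.0
```

Emit:
jog_arm(
  plan=[1, 0, 0, 0, 0, 0, 0, 1, 0, 0, 0, 0, 0, 0, 1, 0, 0, 0, 0, 0, 0],
)

```text
clock: 1.25
eef_pos: [0.393, -0.2521, 0.2207]
tcp_rot: [[0.735, -0.144, 0.663], [-0.104, -0.99, -0.1], [0.671, 0.005, -0.742]]
wrist_force: [0.6, -0.9, 1.5]
width: 0.0851
grip_force: 0.0
```

```bash
python3 - <<'E'
from h import *
R=Rt(42);need(np.array([.5075,-.267,.068])-.12*R[:,2]+[0,0,.02],42)
d=snap('wrist');save(d,'w1.png');np.savez('w1.npz',**d)
P=cloud(d)
m=(d['z_map']>0)&(abs(P[...,0]-.5075)<.05)&(abs(P[...,1]+.267)<.05)&(P[...,2]>.015)&(P[...,2]<.125)
q=P[m]
for lo,hi in [(.1,.125),(.08,.1),(.05,.08),(.02,.05)]:
    t=q[(q[:,2]>lo)&(q[:,2]<hi)];print(lo,len(t),t.mean(0).round(4),t.min(0).round(4),t.max(0).round(4)) if len(t) else 0
E
```

```text
t 1.25 shift units [-0.007  0.017 -0.034] turn units [0.0034 0.0008 0.0009] q [-56.3 -39.1 -44.8  53.   29.8 140.3] F [ 0.6 -0.9  1.5] w 0.085076268659186 0.0
0.1 2541 [ 0.505  -0.2693  0.1088] [ 0.485  -0.2915  0.1001] [ 0.5298 -0.2476  0.1114]
0.08 466 [ 0.4898 -0.2671  0.0904] [ 0.4847 -0.2907  0.08  ] [ 0.5105 -0.2472  0.1   ]
0.05 615 [ 0.4898 -0.2665  0.0665] [ 0.4847 -0.2919  0.0501] [ 0.5071 -0.2465  0.08  ]
0.02 417 [ 0.4891 -0.267   0.0357] [ 0.4848 -0.2922  0.0202] [ 0.5056 -0.2466  0.05  ]
```

View pics/w1.png

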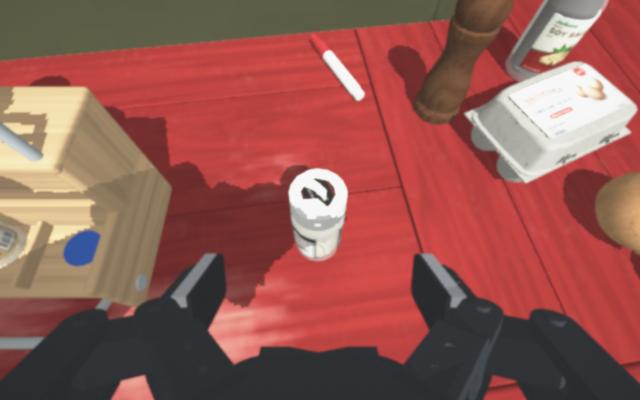

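The wrist view shows the white cap at (318,195), between the open fingers, and the blue dot at (82,248). The jar's centre is about (0.5075,-0.269), in agreement with the side view.

```bash
python3 - <<'E'
from h import *
need(np.array([.5075,-.269,.068]),42)
d=dict(np.load('w1.npz'));T=d['T']
f=d['frame'];hsv=cv2.cvtColor(f,cv2.COLOR_RGB2HSV);m=(hsv[...,0]>105)&(hsv[...,0]<130)&(hsv[...,1]>130);m[:,150:]=0
m[:200]=0
c=cv2.moments(m.astype(np.uint8));u=(c['m10']/c['m00'],c['m01']/c['m00'])
ray=T[:3,:3]@np.linalg.inv(d['camera_matrix'])@[*u,1];p=T[:3,3]+ray*(.0105-T[2,3])/ray[2];print(u,m.sum(),p.round(4),torack(p).round(4))
E
```

```text
t 1.3 shift units [ 0.786 -0.11  -1.134] turn units [0.0038 0.0012 0.0014] q [-56.4 -39.  -44.7  53.   29.8 140.3] F [ 0.  -1.1  0.4] w 0.0854536761812862 0.0
(81.10167464114832, 247.91746411483254) 836 [ 0.5306 -0.0293  0.0105] [-0.0184 -0.0786  0.0105]
```

Emit:
jog_arm(
  plan=[1, 0.098, -0.014, -0.142, 0, 0, 0, 1, 0.098, -0.014, -0.142, 0, 0, 0, 1, 0.098, -0.014, -0.142, 0, 0, 0, 1, 0.098, -0.014, -0.142, 0, 0, 0, 1, 0.098, -0.014, -0.142, 0, 0, 0, 1, 0.098, -0.014, -0.142, 0, 0, 0, 1, 0.098, -0.014, -0.142, 0, 0, 0, 1, 0.098, -0.014, -0.142, 0, 0, 0],
)

```text
clock: 2.1
eef_pos: [0.4727, -0.2653, 0.1071]
tcp_rot: [[0.734, -0.146, 0.663], [-0.105, -0.989, -0.101], [0.671, 0.004, -0.742]]
wrist_force: [-0.2, 0.2, -0.3]
width: 0.0853
grip_force: 0.0
```

Emit:
jog_arm(
  plan=[1, 0, 0, 0, 0, 0, 0, 0, 0, 0, 0, 0, 0, 0, -1, 0, 0, 0, 0, 0, 0, -1, 0, 0, 0, 0, 0, 0, -1, 0, 0, 0, 0, 0, 0, -1, 0, 0, 0, 0, 0, 0, -1, 0, 0, 0, 0, 0, 0, -1, 0, 0, 0, 0, 0, 0],
)

```text
clock: 2.9
eef_pos: [0.4716, -0.2632, 0.1067]
tcp_rot: [[0.734, -0.144, 0.664], [-0.104, -0.99, -0.1], [0.671, 0.004, -0.741]]
wrist_force: [-2.1, -1.1, 4.5]
width: 0.0441
grip_force: 36.1
```

```bash
python3 - <<'E'
from h import *
need(np.array([.5075,-.269,.068]),42)
s=manip.sense();g=np.array(s['eef_pos'])+.054*np.array(s['tcp_rot'])[:,2];print(g)
E
```

```text
t 2.9 shift units [ 0.001 -0.007  0.014] turn units [0.003  0.0013 0.0011] q [-47.4 -21.1 -47.9  28.   24.9 148.8] F [-2.1 -1.1  4.5] w 0.04406284111747399 36.14864903502166
[ 0.50743805 -0.26855782  0.06666151]
```

Emit:
jog_arm(
  plan=[-1, 0, 0, 0.1, 0, 0, 0, -1, 0, 0, 0.2, 0, 0, 0, -1, 0, 0, 0.25, 0, 0, 0, -1, 0, 0, 0.25, 0, 0, 0, -1, 0, 0, 0.25, 0, 0, 0, -1, 0, 0, 0.2, 0, 0, 0, -1, 0, 0, 0.05, 0, 0, 0, -1, 0, 0, 0, 0, 0, 0],
)

```text
clock: 3.7
eef_pos: [0.4707, -0.2617, 0.2347]
tcp_rot: [[0.736, -0.144, 0.661], [-0.106, -0.99, -0.097], [0.668, 0.001, -0.744]]
wrist_force: [-0.1, 0.5, -1.3]
width: 0.0442
grip_force: 35.9
```

```bash
python3 - <<'E'
from h import *
need(np.array([.4983,-.0259,.197]),42)
d=snap('side');P=cloud(d);save(d,'s1.png')
ok=(d['z_map']>0)&(abs(P[...,0]-.5075)<.05)&(abs(P[...,1]+.267)<.05)&(P[...,2]>.11)
q=P[ok];print(len(q),q[:,2].min())
cv2.imwrite('pics/s1c.png',cv2.resize(d['frame'][60:240,260:440,::-1],None,fx=3,fy=3,interpolation=cv2.INTER_CUBIC))
E
```

```text
t 3.7 shift units [-0.082  2.409  0.024] turn units [ 0.0007 -0.0008  0.0007] q [-47.4 -27.8 -37.1  45.8  24.9 148.8] F [-0.1  0.5 -1.3] w 0.04420270685524724 35.90468223555945
640 0.12946754740658828
```

View pics/s1c.png

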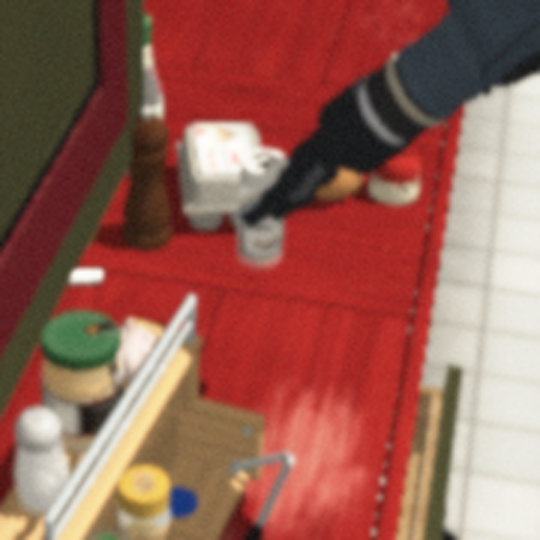

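The crop shows the jar upright in the fingers at (262,215), clear of the worktop, with its base at z≈0.13. Next I traverse to the lane in front of the bay.

Emit:
jog_arm(
  plan=[-1, -0.01, 0.2, 0, 0, 0, 0, -1, -0.01, 0.32, 0, 0, 0, 0, -1, -0.01, 0.36, 0, 0, 0, 0, -1, -0.01, 0.36, 0, 0, 0, 0, -1, -0.01, 0.36, 0, 0, 0, 0, -1, -0.01, 0.36, 0, 0, 0, 0, -1, -0.01, 0.3, 0, 0, 0, 0, -1, -0.01, 0.15, 0, 0, 0, 0],
)

```text
clock: 4.55
eef_pos: [0.4614, -0.0182, 0.231]
tcp_rot: [[0.74, -0.14, 0.658], [-0.105, -0.99, -0.094], [0.665, 0.0, -0.747]]
wrist_force: [-0.4, -0.7, -1.3]
width: 0.0435
grip_force: 36.1
```

Emit:
jog_arm(
  plan=[-1, 0, 0, 0, 0, 0, 0, -1, 0, 0, 0, 0, 0, 0, -1, 0, 0, 0, 0, 0, 0],
)

```text
clock: 4.85
eef_pos: [0.4625, -0.0216, 0.2332]
tcp_rot: [[0.737, -0.145, 0.66], [-0.107, -0.989, -0.098], [0.667, 0.001, -0.745]]
wrist_force: [0.5, -0.2, -2.0]
width: 0.0439
grip_force: 36.1
```

```bash
python3 - <<'E'
from h import *
need(np.array([.4983,-.0259,.0785]),42)
for n in ['side','scene']:
    d=snap(n);P=cloud(d);f=d['frame'];hsv=cv2.cvtColor(f,cv2.COLOR_RGB2HSV)
    L=P-RO;x=L@ex;y=L@ey;z=P[...,2]
    m=(d['z_map']>0)&(abs(y+.08)<.035)&(x>-.09)&(x<-.015)&(z>.11)&(z<.17)
    q=np.stack([x,y,z],-1)[m];print(n,len(q),q.min(0).round(4) if len(q) else 0,q.max(0).round(4) if len(q) else 0)
    save(d,n+'2.png')
a=cv2.imread('pics/side2.png')[130:310,240:400];cv2.imwrite('pics/s2c.png',cv2.resize(a,None,fx=3.3,fy=3.3,interpolation=cv2.INTER_CUBIC))
E
```

```text
t 4.85 shift units [ 1.000e-03  9.000e-03 -1.146e+00] turn units [ 0.0007 -0.002   0.0016] q [-12.4 -47.3 -48.6  47.    2.6 176.9] F [ 0.5 -0.2 -2. ] w 0.043914057703168356 36.14567170618102
side 209 [-0.0726 -0.0869  0.1269] [-0.03   -0.0566  0.1699]
scene 197 [-0.0763 -0.1009  0.1262] [-0.0424 -0.0567  0.1694]
```

View pics/s2c.png

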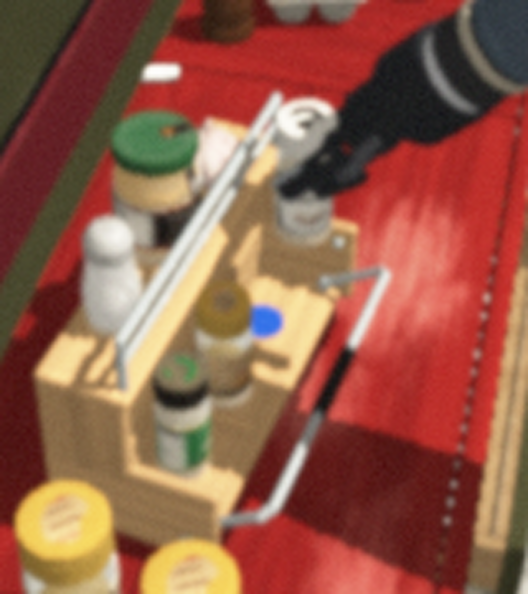

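The crop shows the jar upright at about (305,180), in front of the tier and above the right bay near the blue dot at (263,320). It is clear of the bar and the yellow jar, so I lower it now.

Emit:
jog_arm(
  plan=[-1, 0, 0, -0.12, 0, 0, 0, -1, 0, 0, -0.18, 0, 0, 0, -1, 0, 0, -0.2, 0, 0, 0, -1, 0, 0, -0.2, 0, 0, 0, -1, 0, 0, -0.18, 0, 0, 0, -1, 0, 0, -0.1, 0, 0, 0, -1, 0, 0, -0.07, 0, 0, 0, -1, 0, 0, -0.03, 0, 0, 0],
)

```text
clock: 5.75
eef_pos: [0.4626, -0.0212, 0.1258]
tcp_rot: [[0.736, -0.144, 0.661], [-0.106, -0.99, -0.098], [0.668, 0.001, -0.744]]
wrist_force: [-0.1, 0.6, -0.9]
width: 0.0444
grip_force: 36.1
```

Emit:
jog_arm(
  plan=[-1, 0, 0, 0, 0, 0, 0, -1, 0, 0, 0, 0, 0, 0, -1, 0, 0, -0.02, 0, 0, 0, -1, 0, 0, 0, 0, 0, 0],
)

```text
clock: 6.15
eef_pos: [0.4631, -0.021, 0.1252]
tcp_rot: [[0.735, -0.144, 0.662], [-0.106, -0.99, -0.097], [0.669, 0.002, -0.743]]
wrist_force: [0.4, 0.3, -1.6]
width: 0.044
grip_force: 36.1
```

```bash
python3 - <<'E'
from h import *
need(np.array([.4983,-.0259,.0785]),42)
for n in ['side','scene']:
    d=snap(n);P=cloud(d)
    L=P-RO;x=L@ex;y=L@ey;z=P[...,2]
    m=(d['z_map']>0)&(abs(y+.08)<.03)&(x>-.08)&(x<-.02)&(z>.102)&(z<.14)
    q=np.stack([x,y,z],-1)[m];print(n,len(q),np.percentile(q,[2,50,98],axis=0).round(4))
E
```

```text
t 6.15 shift units [-0.006  0.003 -0.066] turn units [0.0011 0.     0.0008] q [-12.3 -44.9 -60.   33.    2.6 177. ] F [ 0.4  0.3 -1.6] w 0.043994789315558516 36.14621979533695
side 302 [[-0.0783 -0.1059  0.1048]
 [-0.0529 -0.0711  0.1272]
 [-0.029  -0.0514  0.1377]]
scene 67 [[-0.0751 -0.0845  0.1068]
 [-0.0476 -0.0661  0.1265]
 [-0.0283 -0.0513  0.1311]]
```

Emit:
jog_arm(
  plan=[-1, 0, 0, -0.03, 0, 0, 0, -1, 0, 0, -0.03, 0, 0, 0, -1, 0.06, -0.008, 0, 0, 0, 0, -1, 0.07, -0.01, 0, 0, 0, 0, -1, 0.07, -0.01, 0, 0, 0, 0, -1, 0.06, -0.009, 0, 0, 0, 0, -1, 0.04, -0.006, 0, 0, 0, 0, -1, 0, 0, 0, 0, 0, 0],
)

```text
clock: 7.05
eef_pos: [0.4933, -0.0254, 0.1187]
tcp_rot: [[0.736, -0.144, 0.661], [-0.106, -0.99, -0.097], [0.669, 0.001, -0.744]]
wrist_force: [-0.6, 0.2, -1.4]
width: 0.044
grip_force: 36.2
```

Emit:
jog_arm(
  plan=[-1, 0, 0, -0.01, 0, 0, 0, -1, 0, 0, 0, 0, 0, 0, -1, 0, 0, 0, 0, 0, 0],
)

```text
clock: 7.35
eef_pos: [0.4926, -0.0253, 0.1175]
tcp_rot: [[0.736, -0.144, 0.662], [-0.106, -0.99, -0.097], [0.669, 0.001, -0.744]]
wrist_force: [0.2, 0.9, -0.9]
width: 0.0439
grip_force: 36.2
```

Emit:
jog_arm(
  plan=[-1, 0, 0, -0.01, 0, 0, 0, -1, 0, 0, -0.01, 0, 0, 0, -1, 0, 0, 0, 0, 0, 0, -1, 0, 0, 0, 0, 0, 0],
)

```text
clock: 7.75
eef_pos: [0.4934, -0.0254, 0.1167]
tcp_rot: [[0.735, -0.144, 0.663], [-0.106, -0.99, -0.098], [0.67, 0.002, -0.742]]
wrist_force: [-0.6, 0.0, 1.7]
width: 0.0441
grip_force: 36.3
```

```bash
python3 - <<'E'
from h import *
s=manip.sense();g=np.array(s['eef_pos'])+.054*np.array(s['tcp_rot'])[:,2];print(torack(g).round(4),s['wrist_force'])
for n in ['side','scene']:
    d=snap(n);P=cloud(d)
    L=P-RO;x=L@ex;y=L@ey;z=P[...,2]
    m=(d['z_map']>0)&(abs(y+.08)<.03)&(x>-.06)&(x<.02)&(z>.102)&(z<.14)
    q=np.stack([x,y,z],-1)[m];print(n,len(q),np.percentile(q,[2,50,98],axis=0).round(4))
E
```

```text
[-0.0195 -0.0802  0.0766] [-0.64584637  0.02723436  1.70262349]
side 299 [[-0.0568 -0.1036  0.1042]
 [-0.0271 -0.0696  0.1189]
 [-0.0021 -0.0507  0.1379]]
scene 55 [[-0.0511 -0.083   0.1058]
 [-0.0172 -0.0673  0.1181]
 [ 0.001  -0.0508  0.1316]]
```

Emit:
jog_arm(
  plan=[0.1, 0, 0, 0, 0, 0, 0, 0.2, 0, 0, 0, 0, 0, 0, 0.4, 0, 0, 0, 0, 0, 0, 0.4, 0, 0, 0, 0, 0, 0, 0.4, 0, 0, 0, 0, 0, 0],
)

```text
clock: 8.35
eef_pos: [0.4928, -0.0253, 0.1155]
tcp_rot: [[0.736, -0.144, 0.661], [-0.106, -0.99, -0.097], [0.669, 0.001, -0.744]]
wrist_force: [-0.8, -0.6, 0.2]
width: 0.0598
grip_force: 0.0
```

Emit:
jog_arm(
  plan=[0.4, -0.06, 0.01, 0.07, 0, 0, 0, 0.4, -0.1, 0.014, 0.11, 0, 0, 0, 0.4, -0.13, 0.019, 0.15, 0, 0, 0, 0.4, -0.13, 0.019, 0.15, 0, 0, 0, 0.4, -0.13, 0.019, 0.15, 0, 0, 0, 0.4, -0.13, 0.019, 0.15, 0, 0, 0, 0.4, -0.13, 0.019, 0.15, 0, 0, 0, 0.4, 0, 0, 0, 0, 0, 0],
)

```text
clock: 9.15
eef_pos: [0.4227, -0.0133, 0.2132]
tcp_rot: [[0.738, -0.144, 0.659], [-0.106, -0.99, -0.098], [0.667, 0.003, -0.745]]
wrist_force: [1.4, -1.0, 1.0]
width: 0.0598
grip_force: 0.0
```

```bash
python3 - <<'E'
from h import *
need(rk(-.1,0,.1),42)
for n in ['side','scene','wrist']:
    d=snap(n);P=cloud(d);f=d['frame'];save(d,n+'3.png');np.savez(n+'3.npz',**d)
    L=P-RO;x=L@ex;y=L@ey;z=P[...,2];Q=np.stack([x,y,z],-1)
    m=(d['z_map']>0)&(abs(y+.08)<.032)&(x>-.06)&(x<.02)&(z>.108)&(z<.135)
    q=Q[m];print(n,len(q),np.percentile(q,[2,50,98],axis=0).round(4) if len(q) else 0)
    m=(f.max(2)<60)&(abs(y)<.07)&(x<-.085)&(x>-.13)&(z>.02)&(z<.1)
    q=Q[m];print('sleeve',len(q),np.percentile(q,[2,50,98],axis=0).round(4) if len(q) else 0)
E
```

```text
t 9.15 shift units [ 0.026  0.786 -0.731] turn units [ 0.0015 -0.0024  0.0012] q [-12.4 -56.7 -54.6  50.4   2.6 176.8] F [ 1.4 -1.   1. ] w 0.0597725039511182 0.0
side 196 [[-0.0397 -0.0994  0.1085]
 [-0.0216 -0.0751  0.1187]
 [-0.0014 -0.0588  0.1219]]
sleeve 58 [[-0.1128 -0.0294  0.06  ]
 [-0.1092  0.0058  0.0625]
 [-0.106   0.0334  0.0666]]
scene 10 [[-0.0437 -0.0888  0.1083]
 [-0.0395 -0.0855  0.1113]
 [-0.0177 -0.0577  0.12  ]]
sleeve 54 [[-0.1165 -0.0266  0.0582]
 [-0.1116  0.004   0.0616]
 [-0.1072  0.0325  0.0647]]
wrist 3123 [[-0.0405 -0.1007  0.1102]
 [-0.0224 -0.081   0.1191]
 [ 0.     -0.0614  0.1205]]
sleeve 239 [[-0.1138 -0.0349  0.0601]
 [-0.1078 -0.03    0.0626]
 [-0.1027 -0.0245  0.0646]]
```

View pics/wrist3.png

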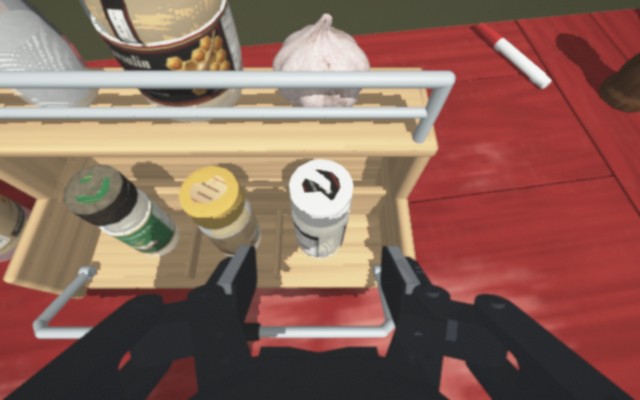

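The wrist view shows the white cap at (322,185) in the right bay, with the yellow (213,193) and dark (100,188) jars standing. The jar's centre is at rack (-20,-81), so it is placed. Next I raise the tool to vertical, flip it half a turn to respect joint 6 and keep the camera off the tier, and close the fingers.

Emit:
jog_arm(
  plan=[0.4, 0, 0, 0.1, 0.0139, 0.0967, 0, 0.4, 0, 0, 0.1, 0.0139, 0.0967, 0, -1, 0, 0, 0.1, 0.0139, 0.0967, 0, -1, 0, 0, 0.1, 0.0139, 0.0967, 0, -1, 0, 0, 0, 0.0139, 0.0967, 0, -1, 0, 0, 0, 0, 0, 0],
)

```text
clock: 9.9
eef_pos: [0.4235, -0.0137, 0.245]
tcp_rot: [[0.99, -0.143, -0.02], [-0.143, -0.99, -0.0], [-0.02, 0.003, -1.0]]
wrist_force: [-0.7, 0.3, -0.5]
width: 0.0016
grip_force: 0.0
```

Emit:
jog_arm(
  plan=[-1, 0, 0.05, 0, 0, 0, 0.099, -1, 0, 0.05, 0, 0, 0, 0.099, -1, 0, 0.05, 0, 0, 0, 0.099, -1, 0, 0.05, 0, 0, 0, 0.099, -1, 0, 0.05, 0, 0, 0, 0.099, -1, 0, 0.05, 0, 0, 0, 0.099, -1, 0, 0.05, 0, 0, 0, 0.099, -1, 0, 0.05, 0, 0, 0, 0.099],
)

```text
clock: 10.7
eef_pos: [0.4203, 0.0272, 0.2494]
tcp_rot: [[0.496, 0.868, 0.002], [0.868, -0.496, -0.009], [-0.007, 0.006, -1.0]]
wrist_force: [0.4, -0.6, -0.4]
width: 0.0001
grip_force: 0.0
```

Emit:
jog_arm(
  plan=[-1, 0, 0.05, 0, 0, 0, 0.099, -1, 0, 0.05, 0, 0, 0, 0.099, -1, 0, 0.05, 0, 0, 0, 0.099, -1, 0, 0.05, 0, 0, 0, 0.099, -1, 0, 0.05, 0, 0, 0, 0.099, -1, 0, 0.05, 0, 0, 0, 0.099, -1, 0, 0.05, 0, 0, 0, 0.099, -1, 0, 0.05, 0, 0, 0, 0.099],
)

```text
clock: 11.5
eef_pos: [0.4203, 0.0671, 0.2494]
tcp_rot: [[-0.62, 0.785, 0.011], [0.785, 0.62, -0.004], [-0.01, 0.006, -1.0]]
wrist_force: [0.8, -1.1, -0.8]
width: 0.0003
grip_force: 0.0
```

Emit:
jog_arm(
  plan=[-1, 0, 0, 0, 0, 0, 0.099, -1, 0, 0, 0, 0, 0, 0.099, -1, 0, 0, 0, 0, 0, 0.099, -1, 0, 0, 0, 0, 0, 0.099, -1, 0, 0, 0, 0, 0, 0.099, -1, 0, 0, 0, 0, 0, 0],
)

```text
clock: 12.1
eef_pos: [0.4204, 0.0669, 0.2495]
tcp_rot: [[-0.986, 0.165, 0.011], [0.166, 0.986, 0.002], [-0.011, 0.004, -1.0]]
wrist_force: [-0.4, -0.2, 0.0]
width: -0.0002
grip_force: 0.0
```

```bash
cat >> h.py <<'E'
def need2(grasp,lean,off=.06):
    s=manip.sense();R=Rt(lean)@np.diag([-1,-1,1]);tcp=grasp-off*R[:,2]
    g=np.array(s['eef_pos'])+off*np.array(s['tcp_rot'])[:,2]
    print('t',s['clock'],'shift',((tcp-s['eef_pos'])*10).round(3),'turn',(Ro.from_matrix(R@np.array(s['tcp_rot']).T).as_rotvec()/1.5).round(4),'q',np.round(s['qpos'],1),'F',np.round(s['wrist_force'],1),'w',round(s['width'],4),'contact pt rack',torack(g).round(4))
E
python3 - <<'E'
from h import *
need2(rk(-.145,.002,.05),30)
E
```

```text
t 12.1 shift [-0.333  0.06  -1.475] turn [-0.0552 -0.3374  0.0144] q [ -0.1 -13.1 -15.3  87.2   0.1   9.5] F [-0.4 -0.2  0. ] w -0.0002 contact pt rack [-0.1405  0.0011  0.1895]
```

Emit:
jog_arm(
  plan=[-1, -0.067, 0.012, 0, -0.011, -0.0675, 0.003, -1, -0.067, 0.012, 0, -0.011, -0.0675, 0.003, -1, -0.067, 0.012, 0, -0.011, -0.0675, 0.003, -1, -0.067, 0.012, 0, -0.011, -0.0675, 0.003, -1, -0.067, 0.012, 0, -0.011, -0.0675, 0.003, -1, 0, 0, 0, 0, 0, 0],
)

```text
clock: 12.7
eef_pos: [0.3846, 0.0732, 0.2463]
tcp_rot: [[-0.858, 0.143, 0.493], [0.124, 0.99, -0.07], [-0.498, 0.001, -0.867]]
wrist_force: [-0.2, 0.3, -0.9]
width: 0.0001
grip_force: 0.0
```

Emit:
jog_arm(
  plan=[-1, 0, 0, -0.15, 0, 0, 0, -1, 0, 0, -0.22, 0, 0, 0, -1, 0, 0, -0.25, 0, 0, 0, -1, 0, 0, -0.25, 0, 0, 0, -1, 0, 0, -0.25, 0, 0, 0, -1, 0, 0, -0.2, 0, 0, 0, -1, 0, 0, -0.15, 0, 0, 0, -1, 0, 0, 0, 0, 0, 0],
)

```text
clock: 13.5
eef_pos: [0.3865, 0.0726, 0.0995]
tcp_rot: [[-0.862, 0.144, 0.487], [0.125, 0.99, -0.071], [-0.492, -0.001, -0.871]]
wrist_force: [0.1, 0.3, -0.6]
width: -0.0003
grip_force: 0.0
```

```bash
python3 - <<'E'
from h import *
need2(rk(-.127,.002,.048),30)
d=snap('side');save(d,'s4.png');cv2.imwrite('pics/s4c.png',cv2.resize(d['frame'][130:310,240:420,::-1],None,fx=3.3,fy=3.3,interpolation=cv2.INTER_CUBIC))
E
```

```text
t 13.5 shift [ 0.184 -0.023  0.005] turn [-0.0004 -0.0061  0.0007] q [  4.8 -45.6 -57.9  48.8  -6.4  11.4] F [ 0.1  0.3 -0.6] w -0.0003 contact pt rack [-0.146   0.0016  0.0473]
```

View pics/s4c.png

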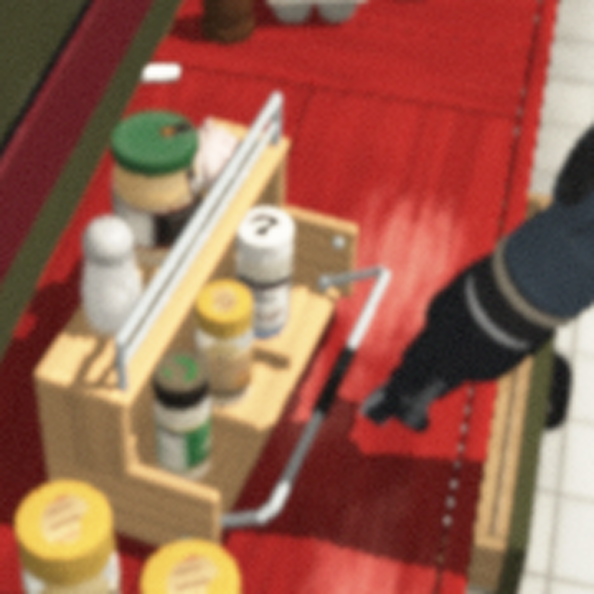

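The crop shows the closed fingers at about (385,408), in front of the bar's black sleeve at (335,385). All three jars stand in their bays. Next I advance to touch the bar, then follow its arc.

Emit:
jog_arm(
  plan=[-1, 0.06, -0.009, 0, 0, 0, 0, -1, 0.06, -0.009, 0, 0, 0, 0, -1, 0.05, -0.007, 0, 0, 0, 0, -1, 0, 0, 0, 0, 0, 0],
)

```text
clock: 13.95
eef_pos: [0.4061, 0.0702, 0.1037]
tcp_rot: [[-0.858, 0.142, 0.494], [0.123, 0.99, -0.071], [-0.499, -0.0, -0.867]]
wrist_force: [-0.1, -0.9, 0.6]
width: 0.0002
grip_force: 0.0
```

Emit:
jog_arm(
  plan=[-1, 0.03, -0.004, 0.04, 0, 0, 0, -1, 0.03, -0.005, 0.035, 0, 0, 0, -1, 0, 0, 0, 0, 0, 0],
)

```text
clock: 14.25
eef_pos: [0.4112, 0.0695, 0.1107]
tcp_rot: [[-0.858, 0.142, 0.493], [0.123, 0.99, -0.071], [-0.498, -0.001, -0.867]]
wrist_force: [-1.3, 0.8, 0.2]
width: -0.0001
grip_force: 0.6
```

```bash
cat >> h.py <<'E'
def keeper():
    need2(rk(-.1,0,.05),30)
    for n in ['side','scene']:
        d=snap(n);P=cloud(d);f=d['frame'].astype(int);L=P-RO;x=L@ex;y=L@ey;z=P[...,2]
        m=(d['z_map']>0)&(abs(abs(y)-.085)<.03)&(x<-.045)&(x>-.135)&(z>.035)&(z<.11)
        if m.sum(): print(n,m.sum(),np.median(x[m]).round(4),np.median(z[m]).round(4),'a',np.arctan2(-.057-np.median(x[m]),np.median(z[m])-.022).round(3))
E
python3 -c "
from h import *
keeper()"
```

```text
t 14.25 shift [ 0.201 -0.05  -0.087] turn [ 0.0001 -0.0015 -0.0005] q [  3.9 -40.9 -54.6  47.   -6.   10.4] F [-1.3  0.8  0.2] w -0.0001 contact pt rack [-0.1208  0.0021  0.0587]
side 124 -0.1036 0.0666 a 0.807
scene 88 -0.1062 0.065 a 0.852
```

Emit:
jog_arm(
  plan=[-1, 0.038, -0.005, 0.034, 0, 0, 0, -1, 0.038, -0.005, 0.032, 0, 0, 0, -1, 0.038, -0.006, 0.03, 0, 0, 0, -1, 0.038, -0.005, 0.023, 0, 0, 0, -1, 0.038, -0.005, 0.021, 0, 0, 0, -1, 0.038, -0.006, 0.02, 0, 0, 0, -1, 0, 0, 0, 0, 0, 0],
)

```text
clock: 15.05
eef_pos: [0.4347, 0.0661, 0.1268]
tcp_rot: [[-0.858, 0.142, 0.494], [0.123, 0.99, -0.071], [-0.499, -0.0, -0.866]]
wrist_force: [-0.3, 0.7, -0.3]
width: 0.0002
grip_force: 0.3
```

```bash
python3 -c "
from h import *
keeper()"
```

```text
t 15.05 shift [-0.034 -0.017 -0.248] turn [ 0.0001 -0.0006 -0.0003] q [  3.  -36.7 -50.6  46.6  -5.6   9.7] F [-0.3  0.7 -0.3] w 0.0002 contact pt rack [-0.0969  0.0022  0.0748]
side 121 -0.0802 0.0832 a 0.362
scene 88 -0.0827 0.0815 a 0.409
```

Emit:
jog_arm(
  plan=[-1, 0.03, -0.004, 0.012, 0, 0, 0, -1, 0.03, -0.004, 0.01, 0, 0, 0, -1, 0.03, -0.004, 0.008, 0, 0, 0, -1, 0.02, -0.003, 0.005, 0, 0, 0],
)

```text
clock: 15.55
eef_pos: [0.4439, 0.0649, 0.1287]
tcp_rot: [[-0.86, 0.141, 0.49], [0.122, 0.99, -0.071], [-0.495, -0.001, -0.869]]
wrist_force: [-7.8, 1.5, 1.5]
width: 0.0
grip_force: 3.3
```

Emit:
jog_arm(
  plan=[-1, 0.02, -0.003, 0.005, 0, 0, 0, -1, 0.02, -0.003, 0.004, 0, 0, 0, -1, 0.01, -0.001, 0.002, 0, 0, 0],
)

```text
clock: 15.85
eef_pos: [0.4466, 0.0644, 0.1274]
tcp_rot: [[-0.864, 0.141, 0.484], [0.122, 0.99, -0.07], [-0.489, -0.001, -0.872]]
wrist_force: [-13.1, 2.1, 2.7]
width: 0.0003
grip_force: 5.3
```

```bash
python3 -c "
from h import *
keeper()"
```

```text
t 15.85 shift [-0.153  0.    -0.255] turn [-0.0003 -0.0083 -0.0013] q [  2.5 -33.7 -48.7  46.1  -5.2   9.2] F [-13.1   2.1   2.7] w 0.0003 contact pt rack [-0.0855  0.0021  0.0751]
side 121 -0.0707 0.0863 a 0.21
scene 88 -0.0735 0.0851 a 0.255
```

Emit:
jog_arm(
  plan=[-1, 0.02, -0.003, 0.004, 0, 0, 0, -1, 0.02, -0.003, 0.004, 0, 0, 0, -1, 0, 0, 0, 0, 0, 0],
)

```text
clock: 16.25
eef_pos: [0.4487, 0.064, 0.1261]
tcp_rot: [[-0.866, 0.14, 0.479], [0.122, 0.99, -0.069], [-0.484, -0.002, -0.875]]
wrist_force: [-16.0, 3.0, 1.6]
width: -0.0
grip_force: 6.8
```

Emit:
jog_arm(
  plan=[-1, 0.02, -0.003, 0.002, 0, 0, 0, -1, 0.02, -0.003, 0.002, 0, 0, 0, -1, 0, 0, 0, 0, 0, 0],
)

```text
clock: 16.55
eef_pos: [0.454, 0.0632, 0.1268]
tcp_rot: [[-0.864, 0.141, 0.483], [0.122, 0.99, -0.07], [-0.488, -0.001, -0.873]]
wrist_force: [-3.4, 1.6, -7.2]
width: 0.0
grip_force: 2.7
```

```bash
python3 -c "
from h import *
keeper()"
```

```text
t 16.55 shift [-0.227  0.012 -0.249] turn [-0.0004 -0.0095 -0.0013] q [  2.3 -32.1 -47.8  45.5  -5.1   9. ] F [-3.4  1.6 -7.2] w 0.0 contact pt rack [-0.0781  0.002   0.0745]
side 118 -0.0645 0.0876 a 0.115
scene 92 -0.0659 0.0861 a 0.139
```

Emit:
jog_arm(
  plan=[-1, 0.02, -0.003, 0, 0, 0, 0, -1, 0.02, -0.003, 0, 0, 0, 0, -1, 0, 0, 0, 0, 0, 0],
)

```text
clock: 16.95
eef_pos: [0.461, 0.0621, 0.1304]
tcp_rot: [[-0.86, 0.142, 0.49], [0.123, 0.99, -0.071], [-0.495, -0.001, -0.869]]
wrist_force: [-3.8, -0.1, -9.2]
width: 0.0002
grip_force: 3.8
```

Emit:
jog_arm(
  plan=[-1, 0.02, -0.003, 0, 0, 0, 0, -1, 0, 0, 0, 0, 0, 0],
)

```text
clock: 17.15
eef_pos: [0.4615, 0.062, 0.1304]
tcp_rot: [[-0.862, 0.142, 0.487], [0.122, 0.99, -0.071], [-0.492, -0.002, -0.871]]
wrist_force: [-14.4, 0.8, -1.3]
width: -0.0
grip_force: 6.8
```

```bash
python3 -c "
from h import *
keeper()"
```

```text
t 17.15 shift [-0.302  0.024 -0.284] turn [ 0.0002 -0.0062 -0.0007] q [  2.1 -31.1 -46.9  45.1  -5.1   8.8] F [-14.4   0.8  -1.3] w -0.0 contact pt rack [-0.0702  0.0018  0.0781]
side 121 -0.0554 0.0888 a -0.024
scene 91 -0.0572 0.0865 a 0.003
```

At the hard stop (a≈0, force rising to 14 N). I back straight off along −x and check that it stays shut.

Emit:
jog_arm(
  plan=[-1, -0.04, 0.006, 0, 0, 0, 0, -1, -0.06, 0.009, -0.01, 0, 0, 0, -1, -0.12, 0.017, -0.02, 0, 0, 0, -1, -0.2, 0.029, 0, 0, 0, 0, -1, -0.2, 0.029, 0, 0, 0, 0, -1, 0, 0, 0, 0, 0, 0, -1, 0, 0, 0, 0, 0, 0, -1, 0, 0, 0, 0, 0, 0],
)

```text
clock: 18.05
eef_pos: [0.4041, 0.0709, 0.1318]
tcp_rot: [[-0.855, 0.142, 0.498], [0.123, 0.99, -0.071], [-0.503, 0.001, -0.864]]
wrist_force: [-0.0, -0.2, -0.7]
width: 0.0002
grip_force: 0.0
```

```bash
python3 - <<'E'
from h import *
keeper()
d=snap('side');save(d,'s5.png');cv2.imwrite('pics/s5c.png',cv2.resize(d['frame'][130:310,240:420,::-1],None,fx=3.3,fy=3.3,interpolation=cv2.INTER_CUBIC))
E
```

```text
t 18.05 shift [ 0.273 -0.064 -0.299] turn [-0.      0.0026 -0.0002] q [  4.3 -43.6 -53.6  50.4  -6.2  10.8] F [-0.  -0.2 -0.7] w 0.0002 contact pt rack [-0.1277  0.0025  0.08  ]
side 118 -0.0569 0.0883 a -0.001
scene 62 -0.0593 0.0862 a 0.036
```

View pics/s5c.png

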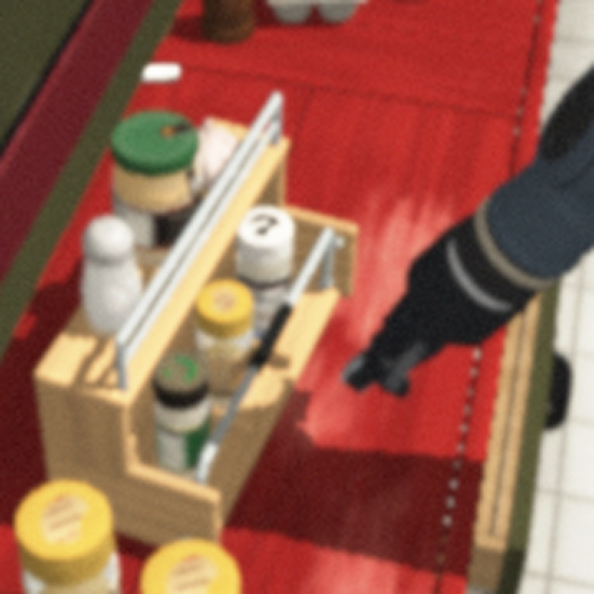

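The crop shows the keeper shut in front of the jars, with its sleeve at (272,335) and the fingers clear at (375,370). All three jars stand, so I hand in.

```bash
python3 -c "
from station import manip
print(manip.close_job())"
```

```text
the job is handed in; nothing more can be done
None
```

The job is handed in at about 18 s of the 58 s allowed (no verdict was returned): the white-capped jar stands upright within about 2 mm of the blue dot, the keeper bar stayed shut at about 0 rad after I backed off, and the other two jars are still in place.

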